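# Switch the ball feeder over to the empty tray

## Task

The left tray of the ball feeder is full and its chute is shut, so four steel balls are waiting on the seesaw gate. First push the empty black tray along the table until it is fully home in its dock below the right-hand chute; then rock the gate over by pressing down its raised right-hand yellow pad, so that all four balls run down the right chute into that tray. Only push and press, with the fingertips: do not lift the tray, do not touch the balls, leave the other things on the bench where they are, and finish with the gate resting over to the right.

Things in the scene. Friction and masses are not known exactly. Their poses are not given: they have to be found in the camera images.
- dock (a point): point on the table where the centre of the empty tray's underside lies when the tray is fully home. x points into the dock (the way the tray is pushed, away from the robot), y left, z up; the feeder, a metal stand fixed to the table, has the same yaw. Back stop at x = +35 mm; side guides 12 mm high, 68 mm apart from x = -25 mm on; before them (x = -50 to -25 mm) a lead-in flaring to 95 mm.
- chute_mouth (a point): middle of the lower lip of the right chute, above the far part of the dock (21 mm beyond the dock point, 41 mm above the table). The chute climbs from here towards +x of the dock to the gate's right end. A fixed full tray of balls stands in a like dock 156 mm to the left of the empty one.
- tray: the empty black open tray, loose: 70 mm long (its x), 62 mm wide (y), 24 mm high, walls and floor 3 mm, about 0.12 kg; slick plastic, it slides easily on the table. Origin at the centre of its underside; x points towards the dock (it may be turned up to 7 degrees and stand up to 8 mm aside). Its -x wall, 35 mm from the origin, faces the robot and is the one to push on.
- gate (a joint): tilt of the seesaw gate in rad: -0.20 at the start (left end down, balls waiting there against the red shutter), 0 level, +0.20 when rocked right over (right end down on its stop). A brass tumble weight above the pivot, 96 mm above the table, keeps it over on either side. Roughly 0.5 N down on the raised pad rocks it.
- right_pad (a point): centre of the top of the right yellow pad, on the robot's side of the gate, 50 mm right of the pivot; it moves with the gate: 108 mm above the table at the start, 88 mm when the gate is right over. Axes as the dock's at level. The pad is 34 mm (x) by 30 mm (y), 4 mm thick. The trough with the balls runs along its far side: wall 18 mm beyond the centre, 7 mm higher than the pad.
- left_pad (a point): centre of the top face of the left-hand yellow pad, of the same size, 100 mm to the left on the same gate; low at the start (88 mm above the table), it rises 20 mm.
- ball_1: steel ball 1 of 4, 14 mm diameter, 11 g; origin at its centre. At the start in the low left end of the gate's trough.
- ball_2: steel ball 2 of 4, 14 mm diameter, 11 g; origin at its centre. At the start in the low left end of the gate's trough.
- ball_3: steel ball 3 of 4, 14 mm diameter, 11 g; origin at its centre. At the start in the low left end of the gate's trough.
- ball_4: steel ball 4 of 4, 14 mm diameter, 11 g; origin at its centre. At the start in the low left end of the gate's trough.
- loupe: black eye loupe standing on the table between the two docks, 35 mm in diameter, 34 mm high; origin at the centre of its underside. Leave it alone.
- petri_dish: round clear dish with chips, 58 mm in diameter, 12 mm high, behind the feeder; origin at the centre of its underside. Leave it alone.
- sample_tray_a: small black chip tray, 51 x 51 x 10 mm, behind the feeder; origin at the centre of its underside. Leave it alone.
- tweezers_black: black tweezers, 110 x 13 x 9 mm, lying near the front edge of the table; origin at the centre of the underside. Leave them alone.

How it is judged:
By the outcome, as a careful person would: the job done as asked, in the order asked, and still so for the second after the job is handed in, with the robot touching nothing.
It also fails if it takes over 48 s, if anything falls off the work surface, if the arm or the gripper's body presses on something with over 40 N, if the wrist force passes 120 N, or if a joint passes its speed limit or range.

## Robot

A 6-joint arm with a two-finger parallel gripper is mounted at the origin on a cart in front of the work surface, level with it; the furniture and walls round the work are solid. World frame = base frame: x ahead of the robot, y to its left, z up, the work surface at z = 0. Lengths are in mm, angles in rad, forces in N, time in s.
With the tool pointing down it reaches from about 325 to 925 mm from the base axis. Payload 3.1 kg.
Tool frame: the origin (TCP) lies at the very end of the fingers, on their centre line; the grasp point (between the pads) lies 19 mm behind it; z points along the fingers, y is the line along which they close (so a half turn about z gives the same grasp; the last joint's range is limited). The gripper opens to 85 mm and grips with 20 to 120 N. Pads are 22 mm wide; open, the fingers measure 114 mm over their backs; the gripper's body (76 mm by 85 mm) begins 54 mm behind the grasp point. The pads swing forward as they close: fully open they stand 13 mm farther back than shut.
Start: joints at [1.236, 0.217, 1.613, -0, 1.311, -0.112], TCP at [138.081, 609.568, 231.3] pointing down, gripper open.
Joint ranges: [-2.75, 2.75], [-0.78, 2.1], [0.31, 2.55], [-1.13, 4.27], [0.13, 2.63], [-2.58, 2.58]. Speed limits (rad/s): [2.79, 2.79, 3.14, 3.14, 3.14, 3.14].

## Interface

Orientations are given as a 3x3 rotation matrix whose columns are the frame's x, y, z axes.
In Python, from plant import env, jaws, solve_ik, sensors, viewer, order gives the robot as it stands. Calls block until the motion is done:
- env.move_ptp(position, orientation): joint-space move of the TCP to a pose.
- env.move_straight(position, rotation=None, rate=150, stop_force=None): straight line of the TCP; rotation=None keeps the orientation; rate is the mean speed in mm/s. With stop_force (N) it stops when the force on the tool has changed by that much, and returns True; else False.
- env.set_joints(angles): joint-space move.
- jaws.move_gripper(opening, force=None): finger opening in mm; force is the grip in N (None keeps the last); returns when the fingers have stopped.
- env.dwell(seconds).
- solve_ik(position, orientation): joint angles nearest the present ones, or None.
- sensors.observe(): the state.
- viewer.capture(name): name is "scene" or "top" or "wrist"; returns a dict with "frame" (400x640x3 uint8, red, green, blue), "K" (3x3 intrinsics, pixels), "R" (3x3) and "t" (3): a world point X has camera coordinates R X + t. Camera axes: x right, y down, z forward; pixel columns grow to the right and rows downward; lengths in mm; the calibration is good to about 2 mm. A picture is of the moment at which its call begins. There is no depth.
A pose or a line that the arm cannot do raises env.Unreachable and nothing moves.
- order.finish_job(): hands the job in; it is judged then, once.
The state is a dict: "time_s": time; "joint_pos": joint angles; "qd": joint speeds; "tau": joint torques, N m; "tool_pos": TCP position; "ee_rot": TCP orientation; "force": force on the tool from outside, world axes, zero at the start; "wrist_torque": the same for the moment, N m; "finger_gap": finger opening in mm; "finger_force": force on a finger pad.
Only numpy, scipy, OpenCV 4.12 (cv2) and the standard library are available. Lean on these libraries where they do the work, as an engineer would, in place of code of your own. Each camera call takes 0.05 s, during which the arm holds its last target. There are 200 camera calls.

## Working session

There is one attempt and no reset: what is moved stays moved. The work goes in short steps, each a Python script; the robot and the scene stay as the last script left them, time stands still between calls to the robot, and variables do not carry over. Pictures are saved under pics/ and viewed, at most 10 in all, crops included, and the job is handed in when it is done.

```bash
ls; mkdir -p pics; python3 - <<'E'
from plant import viewer,sensors
import cv2,numpy as np,pickle
for n in("scene","top"):
    c=viewer.capture(n); cv2.imwrite(f"pics/{n}0.png",c["frame"][:,:,::-1]); pickle.dump(c,open(f"pics/{n}0.pkl","wb"))
    print(n,c["K"].round(1).tolist(),c["R"].round(3).tolist(),c["t"].round(1).tolist())
print(sensors.observe()["time_s"])
E
```

```text
pics
scene [[508.8, 0.0, 315.9], [0.0, 508.8, 195.9], [0.0, 0.0, 1.0]] [[-0.863, -0.504, 0.01], [-0.305, 0.507, -0.806], [0.402, -0.699, -0.591]] [446.9, 285.3, 810.7]
top [[406.8, 0.0, 329.2], [0.0, 406.8, 202.7], [0.0, 0.0, 1.0]] [[0.02, -1.0, -0.023], [-0.994, -0.018, -0.104], [0.103, 0.025, -0.994]] [-99.9, 575.0, 967.7]
0.1
```

View pics/top0.png

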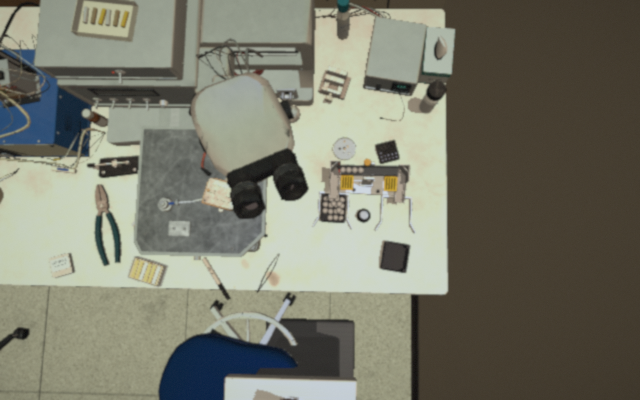

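View pics/scene0.png

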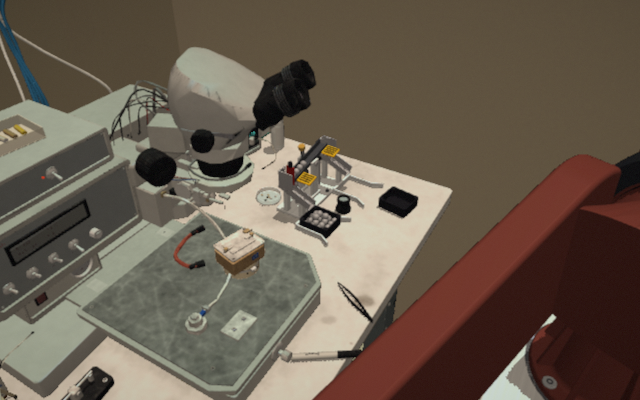

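The top view shows the feeder at about (367,185), the empty tray at (394,256), the loupe at (363,215), and the dock guide rails at about (378–412, 200–230). The scene view shows the yellow pads at (331,151) and (306,180). Next I'll enlarge the top view and compute rough positions.

```bash
cat > h.py <<'E'
import numpy as np,cv2,pickle
def ray(c,px,z):
    d=c["R"].T@np.linalg.inv(c["K"])@np.array([px[0],px[1],1.]); o=-c["R"].T@c["t"]
    return o+d*(z-o[2])/d[2]
def proj(c,X):
    p=c["K"]@(c["R"]@np.asarray(X,float)+c["t"]); return p[:2]/p[2]
def yellow(c):
    h=cv2.cvtColor(c["frame"],cv2.COLOR_RGB2HSV)
    m=cv2.inRange(h,(18,130,110),(35,255,255)); n,l,s,cc=cv2.connectedComponentsWithStats(m)
    return [(s[i].tolist(),cc[i].round(1).tolist()) for i in range(1,n) if s[i][4]>15]
def dark(c,roi,t=60):
    x0,y0,x1,y1=roi; g=c["frame"].max(2)[y0:y1,x0:x1]
    cs,_=cv2.findContours((g<t).astype(np.uint8),cv2.RETR_EXTERNAL,cv2.CHAIN_APPROX_NONE,offset=(x0,y0))
    return max(cs,key=cv2.contourArea)
E
python3 - <<'E'
from h import *
c=pickle.load(open("pics/top0.pkl","rb"))
cv2.imwrite("pics/topz.png",cv2.resize(c["frame"][130:290,300:460,::-1],None,fx=3.7,fy=3.7,interpolation=cv2.INTER_CUBIC))
print(yellow(c))
k=dark(c,(370,230,420,285)); r=cv2.minAreaRect(k); print(r)
print([ray(c,p,24).round(1).tolist() for p in cv2.boxPoints(r)], ray(c,r[0],24))
for p,z in (((347,184),88),((387,184),108),((363,215),34),((378,230),12),((412,230),12)): print(p,ray(c,p,z).round(1))
E
```

```text
[([99, 9, 6, 15, 49], [101.7, 16.5]), ([122, 12, 6, 15, 48], [124.4, 18.6]), ([365, 160, 5, 6, 28], [366.9, 162.5]), ([341, 175, 12, 15, 166], [346.3, 181.6]), ([384, 176, 13, 15, 180], [390.4, 182.9])]
((402.219970703125, 257.87518310546875), (8.452491760253906, 26.305418014526367), 9.090277671813965)
[[416.6, -253.0, 24.0], [479.1, -262.8, 24.0], [476.3, -283.0, 24.0], [413.8, -273.0, 24.0]] [ 446.34473343 -267.95649783   24.        ]
(347, 184) [ 614.8 -130.6   88. ]
(387, 184) [ 613.3 -220.4  108. ]
(363, 215) [ 547.7 -171.5   34. ]
(378, 230) [ 513.  -210.2   12. ]
(412, 230) [ 514.6 -293.7   12. ]
```

View pics/topz.png

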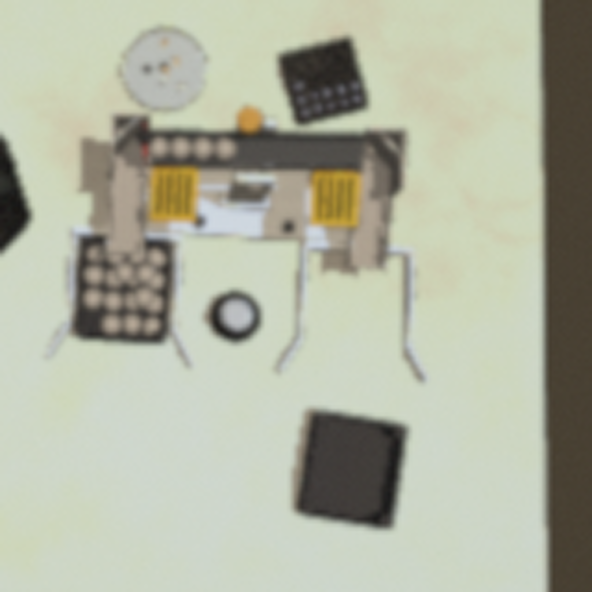

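The enlarged view shows the right dock's rails open towards the tray, with flare tips at zoom (278,370) and (422,380). The tray is turned a few degrees, and the pads are at zoom (174,195) and (337,198). I'll retract to clear the microscope, swing over, and look with the wrist camera.

```bash
python3 - <<'E'
from h import *
from plant import env,solve_ik,sensors,viewer,jaws
o=sensors.observe(); print(o["ee_rot"].round(3).tolist() if hasattr(o["ee_rot"],'round') else o["ee_rot"])
env.move_straight([84,371,300],rate=250)
j=np.array(sensors.observe()["joint_pos"]); print(j.round(2)); j[0]=-0.45; env.set_joints(j)
R=np.array([[1,0,0],[0,-1,0],[0,0,-1.]])
for S in (R,R@np.diag([-1,-1,1])):
    q=solve_ik([450,-240,290],S); print(None if q is None else np.round(q,2))
o=sensors.observe();print(o["time_s"],np.round(o["tool_pos"]),np.round(o["force"],1))
E
```

```text
[[-0.975, 0.221, -0.001], [0.221, 0.975, -0.002], [0.0, -0.002, -1.0]]
[ 1.16 -0.4   2.05  0.    1.48 -0.18]
[-0.63 -0.08  1.81 -0.    1.4   0.94]
[-0.63 -0.08  1.81 -0.    1.4  -2.2 ]
3.25 [368. -99. 300.] [ 0.4 -0.5  0.5]
```

```bash
python3 - <<'E'
from h import *
from plant import env,sensors,viewer
R=np.array([[1,0,0],[0,-1,0],[0,0,-1.]])
env.move_ptp([450,-240,290],R)
c=viewer.capture("wrist"); pickle.dump(c,open("pics/w1.pkl","wb")); cv2.imwrite("pics/w1.png",c["frame"][:,:,::-1])
print((-c["R"].T@c["t"]).round(),c["R"].round(2).tolist(),sensors.observe()["time_s"])
for s,p in yellow(c): print(s,p,ray(c,p,108).round(1),ray(c,p,88).round(1))
E
```

```text
[ 523. -240.  433.] [[0.0, -1.0, -0.0], [-0.96, -0.0, 0.29], [-0.29, 0.0, -0.96]] 4.35
[187, 0, 30, 17, 390] [202.0, 8.6] [ 602.3 -135.4  108. ] [ 607.1 -128.9   88. ]
[288, 0, 33, 17, 423] [303.7, 8.5] [ 602.6 -226.5  108. ] [ 607.5 -225.7   88. ]
```

View pics/w1.png

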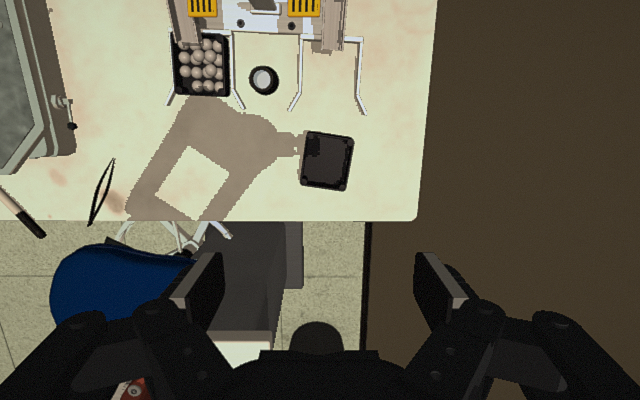

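The wrist view shows the whole dock: left rail from (303,38) to (298,92) with its flare tip at (290,109), right rail from (361,38) to (357,97) with its tip at (363,114). The tray corners are near (307,131), (353,137), (347,190) and (300,184). I'll crop it to get precise pixels.

```bash
python3 - <<'E'
from h import *
c=pickle.load(open("pics/w1.pkl","rb"))
cv2.imwrite("pics/w1z.png",cv2.resize(c["frame"][0:200,270:400,::-1],None,fx=3,fy=3,interpolation=cv2.INTER_CUBIC))
k=dark(c,(285,118,370,205),75); r=cv2.minAreaRect(k); P=cv2.boxPoints(r); print(r,P.round().tolist())
X=np.array([ray(c,p,24) for p in P]); print(X.round(1).tolist(),X.mean(0))
f=c["frame"].astype(int)
for v in (45,60,75,90): print(v,[(u,f[v,u].tolist()) for u in list(range(295,308))+list(range(352,366)) if f[v,u].min()>200 and f[v,u].max()-f[v,u].min()<22])
E
```

```text
((326.02703857421875, 160.83782958984375), (48.0045051574707, 54.90925979614258), 9.462322235107422) [[298.0, 184.0], [307.0, 130.0], [354.0, 138.0], [345.0, 192.0]]
[[419.1, -213.2, 24.0], [488.8, -225.5, 24.0], [479.3, -284.9, 24.0], [408.6, -275.5, 24.0]] [ 448.95316061 -249.77628843   24.        ]
45 [(300, [209, 221, 217]), (301, [214, 223, 232]), (360, [211, 219, 202]), (361, [214, 222, 228]), (362, [213, 219, 208])]
60 [(300, [216, 225, 230]), (359, [215, 225, 212]), (360, [216, 223, 229])]
75 [(300, [216, 225, 235]), (358, [217, 228, 220]), (359, [213, 222, 231])]
90 [(299, [213, 223, 214]), (357, [217, 228, 221]), (358, [212, 221, 232])]
```

View pics/w1z.png

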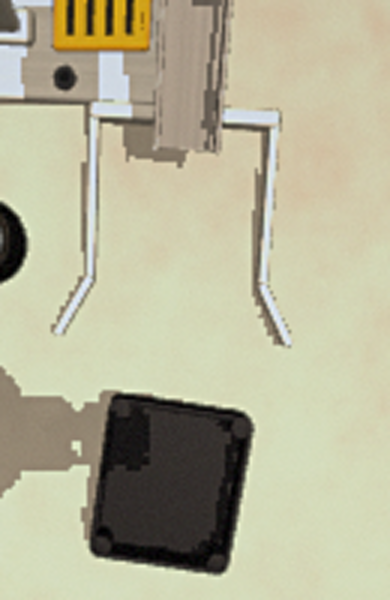

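```bash
python3 - <<'E'
from h import *
c=pickle.load(open("pics/w1.pkl","rb"))
L=np.array([ray(c,p,12) for p in ((301.3,94),(302.7,39.3),(290.7,111))]);Q=np.array([ray(c,p,12) for p in ((356.7,96),(359.3,41.7),(365.7,115))])
print(L.round(1).tolist(),Q.round(1).tolist())
for A in(L,Q): print(np.degrees(np.arctan2(A[1,1]-A[0,1],A[1,0]-A[0,0])))
for A in((L[0]-Q[0]),(L[1]-Q[1])): print(np.linalg.norm(A),np.degrees(np.arctan2(-A[0],A[1])))
e=(L[0]+Q[0])/2; s=(L[1]+Q[1])/2; print(e,s,np.linalg.norm(e-s))
t=pickle.load(open("pics/top0.pkl","rb"))
(a,b)=((390.4,182.9),(346.3,181.6)); A=ray(t,a,108);B=ray(t,b,88);print("pads",A,B,np.degrees(np.arctan2(-(B-A)[0],(B-A)[1])))
E
```

```text
[[531.6, -218.5, 12.0], [593.6, -220.9, 12.0], [511.1, -204.8, 12.0]] [[529.4, -287.5, 12.0], [591.2, -288.4, 12.0], [506.5, -299.8, 12.0]]
-2.246622339428661
-0.7515189979464928
69.10164159396349 -1.8019737665945779
67.48906073216808 -2.0517070110593747
[ 530.50402726 -253.0096029    12.        ] [ 592.36037575 -254.63022847   12.        ] 61.87757490140512
pads [ 615.93349748 -228.07109751  108.        ] [ 620.38754987 -128.87361486   88.        ] -2.570903043618419
```

Dock is at about (556,-254) with yaw about -2°. The tray is at (449,-250), turned about -8°. I'll push with two fingers set about 59 mm wide overall, so the tray squares itself.

```bash
cat >> h.py <<'E'
from scipy.spatial.transform import Rotation as Ro
D=np.array([556.3,-254,0]); Z=Ro.from_euler('z',-2,degrees=True).as_matrix()
RT=Z@np.diag([1,-1,-1.])
def W(x,y,z): return D+Z@np.array([x,y,z],float)
E
python3 - <<'E'
from h import *
from plant import env,sensors,viewer,jaws
jaws.move_gripper(30)
env.move_ptp(W(-178,0,60),RT)
env.move_straight(W(-178,0,9),rate=60,stop_force=6)
c=viewer.capture("wrist"); cv2.imwrite("pics/w2.png",c["frame"][:,:,::-1])
print(env.move_straight(W(-75,0,9),rate=50,stop_force=8))
o=sensors.observe();print(o["time_s"],np.round(o["tool_pos"],1),np.round(o["force"],1))
c=viewer.capture("wrist"); cv2.imwrite("pics/w3.png",c["frame"][:,:,::-1])
E
```

```text
False
9.1333 [ 481.2 -251.4    9. ] [ 0.3 -0.1  0.1]
```

View pics/w3.png

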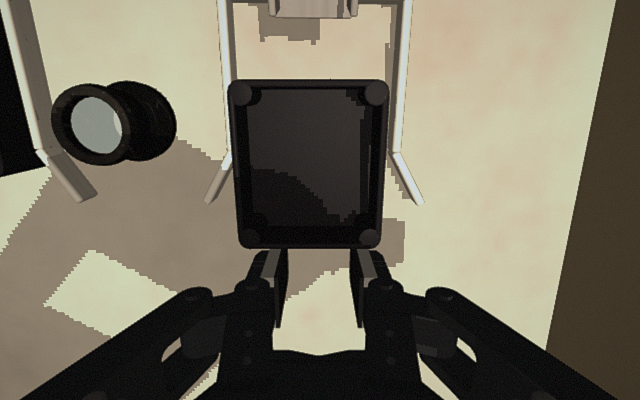

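The tray is squared and already between the guides (front edge at row 80, walls at columns 230 and 387), with both fingers on its rear wall at about (265,250) and (370,250). Now the final push home.

```bash
python3 - <<'E'
from h import *
from plant import env,sensors,viewer,jaws
print(env.move_straight(W(-36,0,9),rate=25,stop_force=5))
o=sensors.observe();print(o["time_s"],np.round(o["tool_pos"],1),(Z.T@(np.array(o["tool_pos"])-D)).round(1),np.round(o["force"],1))
c=viewer.capture("wrist"); cv2.imwrite("pics/w4.png",c["frame"][:,:,::-1])
E
```

```text
True
10.325 [ 511.2 -251.8    8.2] [-45.2   0.6   8.2] [0.3 0.  0.3]
```

View pics/w4.png

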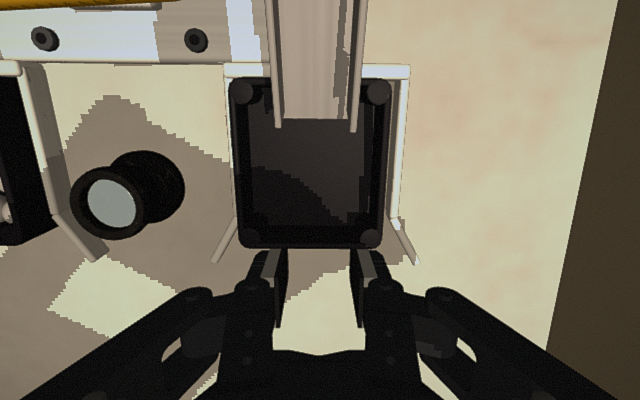

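The tray's front edge (row 78) is at the back stop, with the chute lip over its far part. A slow second push will confirm it is home; then I'll back off, rise, close the jaws and look at the pad.

```bash
python3 - <<'E'
from h import *
from plant import env,sensors,viewer,jaws
print(env.move_straight(W(-40,0.6,8.5),rate=12,stop_force=6))
o=sensors.observe();print((Z.T@(np.array(o["tool_pos"])-D)).round(1),np.round(o["force"],1))
env.move_straight(W(-85,0,9),rate=80); env.move_straight(W(-85,0,210),rate=200)
jaws.move_gripper(0)
env.move_ptp(W(-50,26,220),RT)
c=viewer.capture("wrist"); pickle.dump(c,open("pics/w5.pkl","wb")); cv2.imwrite("pics/w5.png",c["frame"][:,:,::-1])
print(sensors.observe()["time_s"])
for s,p in yellow(c): print(s,p,ray(c,p,108).round(1),ray(c,p,88).round(1))
E
```

```text
True
[-45.2   1.5   7. ] [0.5 0.4 0.1]
13.2833
[294, 30, 40, 51, 1546] [313.6, 55.0] [ 613.7 -226.9  108. ] [ 616.3 -226.8   88. ]
[171, 34, 39, 47, 1229] [190.6, 57.2] [ 615.1 -136.8  108. ] [ 617.8 -129.5   88. ]
```

View pics/w5.png

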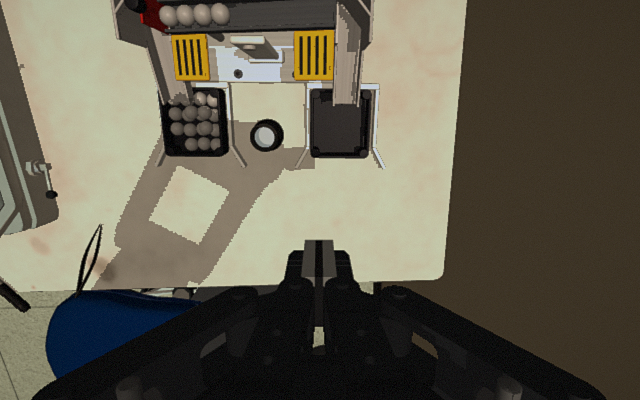

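The right pad is at (313.6,55), which gives (613.7,-226.9,108), with the tray home below the chute. The closed fingers are narrower than the pad. I'll press it 5 mm on the robot's side of its centre, clear of the trough wall.

```bash
python3 - <<'E'
from h import *
from plant import env,sensors,viewer,jaws
x,y,_=Z.T@(np.array([613.7,-226.9,0])-D); x-=5; print(x,y)
env.move_ptp(W(x,y,150),RT)
print(env.move_straight(W(x,y,89),rate=35,stop_force=6))
o=sensors.observe();print(np.round(o["tool_pos"],1),np.round(o["force"],1))
env.dwell(0.5)
env.move_straight(W(x,y,160),rate=100); env.move_ptp(W(-50,26,220),RT); env.dwell(1)
c=viewer.capture("wrist"); pickle.dump(c,open("pics/w6.pkl","wb")); cv2.imwrite("pics/w6.png",c["frame"][:,:,::-1])
print(sensors.observe()["time_s"])
E
```

```text
51.41925711025841 29.08672252294105
False
[ 608.8 -226.8   89.2] [-0.5  0.   1.9]
18.6833
```

View pics/w6.png

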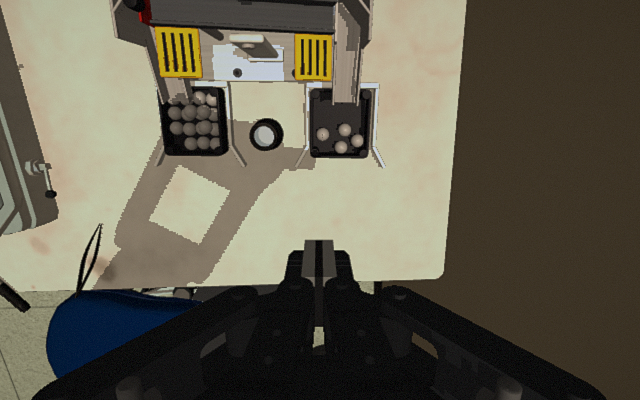

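All four balls are in the right tray, at (322,134), (345,130), (357,141) and (341,147). The tray is still home. The gate is over to the right: the left pad now looks larger and higher, and the right pad smaller and lower. The robot is clear, so I'm handing in.

```bash
python3 -c "
from plant import order
print(order.finish_job())"
```

```text
the job is handed in; nothing more can be done
None
```

The job is handed in at about 19 s of robot time: the tray was pushed fully home, the gate was rocked over to the right, and the last wrist picture shows all four balls in the right tray.

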